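Index the drilling-jig arm over the waiting part

TASK

The drill bush on the jig's swing arm stands over the empty middle nest. Hook a fingertip under the pull ring to lift the spring index pin, swing the arm exactly one hole towards the side where the taller, narrower turned part stands, and let the pin spring fully home in that hole so that the bush is over the part. Do not pinch the ring or force anything, leave both parts standing in their nests and the things around the jig where they are.

Things in the scene. Friction and masses are not known exactly. Their poses are not given: they have to be found in the camera images.
- jig: Fixed drill jig, aluminium base 230 x 280 x 12 mm. Origin: centre of its underside; x points roughly away from the robot, y left, z up. The arm's vertical pivot is at x = -85 mm, y = 0. Three nests (rims 36 mm across, 4 mm high) lie 110 mm from the pivot at 0 and +-20 degrees. A raised steel sector (top z = 50 mm) has five index holes 170 mm from the pivot at 0, +-20 and +-40 degrees.
- swing_arm (a joint): Angle of the swing arm (grey bar 28 mm wide, top at z = 67 mm) about its pivot, rad: 0 = middle hole, as at the start; positive = towards the jig's +y (left). A hole every 0.349 rad; end stops at +-0.76. Friction 0.12 N m holds it where it is left. With the pin in a hole it cannot turn (play about 0.01 rad).
- index_pin (a joint): Lift of the spring index pin, m: 0 = fully home; it clears the sector at 0.010 and stops at 0.028. About 5 N holds it down when home, 9 N fully lifted. Pin 10 mm thick with rounded tip: it finds a hole from about 4 mm off, and rests at 0.010 on the sector between holes. Fingers bearing on it with over 35 N count as pinching or forcing it.
- pull_ring (a point): Centre of the pull ring's opening, on the pin: z = 124 mm when home, 188 mm from the pivot. Axes: x outward along the arm, y left, z up. Rigid rounded rectangle of 6 mm rod, opening 54 mm wide (y), 44 mm high, leaning outward 45 degrees: lower bar 18 mm inward and below, upper bar 18 mm outward and above. Finger slanting out and down 45 degrees fits square. Boss top z = 90 mm under it.
- bush (a point): Centre of the lower mouth of the drill bush, 51 mm above the table, 110 mm from the pivot on the swing arm.
- tall_part: The taller, narrower turned part: plain metal cylinder 22 mm diameter, 34 mm tall, standing loose in the left or the right nest. Origin: centre of its underside, z up.
- short_part: The shorter, wider turned part: yellowish cylinder 30 mm diameter, 22 mm tall, standing loose in the other side nest. Origin: centre of its underside, z up.
- steel_block: Ground steel block 25 x 50 x 25 mm lying left of the jig, a bystander. Origin: centre of its underside.
- tape_roll: Black tape roll, 64 mm across and 19 mm high, left of the jig, a bystander. Origin: centre of its underside.
- usb_stick: Black USB stick 17 x 55 x 9 mm right of the jig, a bystander. Origin: centre of its underside.
- hex_key: Black hex key 32 x 74 x 7 mm right of the jig, a bystander. Origin: centre of its underside.
- power_brick: Black power supply brick 40 x 85 x 26 mm right of the jig, a bystander. Origin: centre of its underside.
- marker: White and red marker pen 17 x 135 x 16 mm left of the jig, a bystander. Origin: centre of its underside.
Mind the look-alikes: they are no part of the job. Leave any black, pink or turquoise look-alike of the tall_part alone.

How it is judged:
On the way, in this order (a step that is already met when the one before it is completed fails the run):
1. the index pin is lifted clear of the middle hole while the arm is still there (value of joint index_pin above 0.0085 m and value of joint swing_arm between -0.17 and 0.17 rad), for 0.1 s.
2. the arm is at the next hole on the tall part's side and the pin is home in it (((y of tall_part in the frame of jig above 0 m and value of joint swing_arm between 0.319066 and 0.379066 rad) or (y of tall_part in the frame of jig below 0 m and value of joint swing_arm between -0.379066 and -0.319066 rad)) and value of joint index_pin below 0.002 m), for 0.2 s.
At the end, for the whole second after the job is handed in: The arm stands at rest one hole (0.349 rad, within 0.03) from the middle towards the tall part, the index pin is home (within 2 mm), the bush is within 12 mm sideways of the tall part's axis, and both parts stand upright (all of step 2 and horizontal distance between bush and tall_part below 0.012 m and velocity of joint swing_arm between -0.05 and 0.05 rad/s and angle between each of tall_part, short_part's own z axis and vertical below 0.1 rad); the robot touches nothing.
It fails at once if a part in its nest is shifted more than 10 mm, lifted or tipped over (distance of any of tall_part, short_part from where it was at the start of the episode above 0.01 m or angle between any of tall_part, short_part's own z axis and vertical above 0.4 rad).
It fails at once if the pull ring is pinched or forced: the fingers bear on it with more than 35 N (contact force between the fingers and index_pin above 35 N).
It fails at once if a thing beside the jig is moved more than 15 mm (distance of any of steel_block, tape_roll, usb_stick, hex_key, power_brick, marker from where it was at the start of the episode above 0.015 m).
It also fails if it takes over 51 s, if anything falls off the work surface, if the arm or the gripper's body presses on something with over 40 N, if the wrist force passes 120 N, or if a joint passes its speed limit or range.

ROBOT

A 6-joint arm with a two-finger parallel gripper is mounted at the origin on a cart in front of the work surface, level with it; the furniture and walls round the work are solid. World frame = base frame: x ahead of the robot, y to its left, z up, the work surface at z = 0. Lengths are in m, angles in rad, forces in N, time in s.
With the tool pointing down it reaches from about 0.325 to 0.875 m from the base axis. Payload 4.4 kg.
Tool frame: the origin (TCP) lies at the very end of the fingers, on their centre line; the grasp point (between the pads) lies 19 mm behind it; z points along the fingers, y is the line along which they close (so a half turn about z gives the same grasp; the last joint's range is limited). The gripper opens to 85 mm and grips with 20 to 120 N. Pads are 22 mm wide; open, the fingers measure 114 mm over their backs; the gripper's body (76 mm by 85 mm) begins 54 mm behind the grasp point. The pads swing forward as they close: fully open they stand 13 mm farther back than shut.
Start: joints at [1.183, 0.207, 1.542, -0, 1.393, -0.15], TCP at [0.135, 0.559, 0.231] pointing down, gripper open.
Joint ranges: [-2.73, 2.73], [-0.86, 2.22], [0.23, 2.46], [-1.11, 4.25], [0.08, 2.63], [-2.82, 2.82]. Speed limits (rad/s): [2.79, 2.79, 3.14, 3.14, 3.14, 3.14].

INTERFACE

Orientations are given as a unit quaternion [w, x, y, z].
In Python, from plant import observe, viewer, r gives the robot as it stands.
- The arm moves only by the shell command python3 -m creep 'ROWS' [OPENING]. ROWS is text: rows parted by semicolons, each of 6 numbers parted by spaces: the shift along the tool's x, y, z in units of 0.1 m (1.0 is 0.1 m), then the turn, a rotation vector about the tool's x, y, z in units of pi/4 rad (1.0 is pi/4 rad). A call has 1 to 20 rows; each row is the pose to reach, as a shift and turn from the pose commanded when the call began, along the tool's axes at that moment; what a row does not reach only later rows make up. A row lasts 1/12 s, in which the tool goes at most 41.7 mm and 7.16 degrees, less where a joint would pass 70% of its speed; a pose out of reach is approached as far as the arm can. A call with a number of a shift or a turn outside -1 to 1 is refused whole. A call with a gripper value outside its range is refused whole. OPENING is the gripper's target within -1 to 1 (fully open at 1, half-way at 0, shut at -1), set as the call begins (- or left out, the last holds). The fingers move at their own pace and stop on an object; the grip force is fixed at half the most. Time passes only in rows, so rows that repeat a pose let the fingers close. It gives the time, the measured TCP pose, the force, the opening and the grip force at its end, in the units of the state.
- observe(): the state, without advancing time (a new reading comes with each control period).
- viewer.grab_frame(name): name is "scene" or "top"; returns the picture (480x640x3 uint8, red, green, blue); there is no depth.
- viewer.calibration(name): a dict with "fovy" (degrees; the focal length in pixels is half the picture's height over the tangent of half this angle, whatever the lens; pixels are square), "cx", "cy" (the principal point, pixels), "position" and "rotation" of the camera in the world. Camera axes: x right, y up, looking along -z (the intrinsics and any distortion apply to the point x, -y, -z); pixel columns grow to the right and rows downward; lengths in m; the calibration is good to about 2 mm. A picture is of the moment at which its call begins. calibration takes no time and is no camera call.
- r.hand_in(): hands the job in; it is judged then, once.
The state is a dict: "clock": time; "qpos": joint angles; "qvel": joint speeds; "joint_torque": joint torques, N m; "ee_pos": TCP position; "tcp_rot": TCP orientation; "ft_force": force on the tool from outside, world axes, zero at the start; "ft_torque": the same for the moment, N m; "finger_gap": finger opening in m; "gripper_force": force on a finger pad.
Only numpy, scipy, OpenCV 4.12 (cv2) and the standard library are available. Lean on these libraries where they do the work, as an engineer would, in place of code of your own. Each camera call takes 0.05 s, during which the arm holds its last target. There are 200 camera calls.

## Working session

There is one attempt and no reset: what is moved stays moved. The work goes in short steps, Python scripts to look and compute and a shell command to move; the robot and the scene stay as the last step left them, time stands still between calls to the robot, and variables do not carry over. Pictures are saved under pics/ and viewed, at most 10 in all, crops included, and the job is handed in when it is done.

```bash
ls; mkdir -p pics; python3 - <<'E'
from plant import observe, viewer, r
import cv2
for n in("scene","top"):
    cv2.imwrite(f"pics/{n}0.png",viewer.grab_frame(n)[:,:,::-1]); print(viewer.calibration(n))
s=observe(); print({k:s[k] for k in("clock","ee_pos","tcp_rot","ft_force","finger_gap")})
E
```

```text
pics
{'fovy': 51.942815206497954, 'cx': 318.5155968972114, 'cy': 244.66837343386277, 'position': array([-0.03369871, -0.29139447,  0.43667972]), 'rotation': array([ 0.74236053,  0.48372714, -0.26429264, -0.3808652 ])}
{'fovy': 52.148945586199815, 'cx': 318.08709840774503, 'cy': 240.47292339336803, 'position': array([0.4284465 , 0.13077869, 1.04683164]), 'rotation': array([-0.69672311, -0.05883018,  0.05683627,  0.7126609 ])}
{'clock': 0.1, 'ee_pos': array([0.13464418, 0.5582871 , 0.230204  ]), 'tcp_rot': array([-2.72729081e-04,  1.18129906e-01,  9.92997575e-01, -1.03283727e-03]), 'ft_force': array([-0.09100823,  0.36718209,  0.63614831]), 'finger_gap': 0.08560677204721769}
```

View pics/scene0.png

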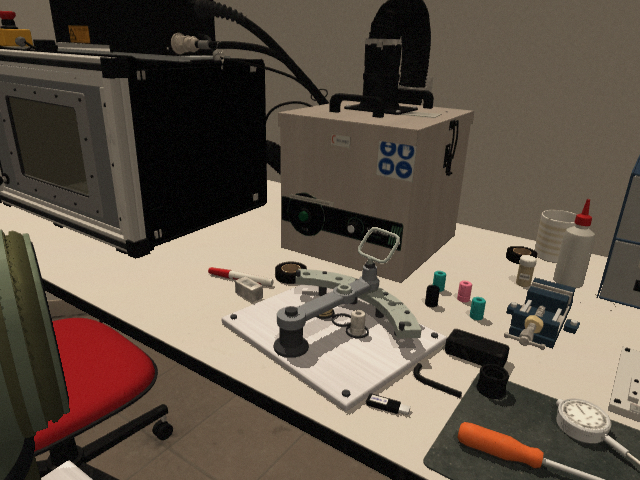

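View pics/top0.png

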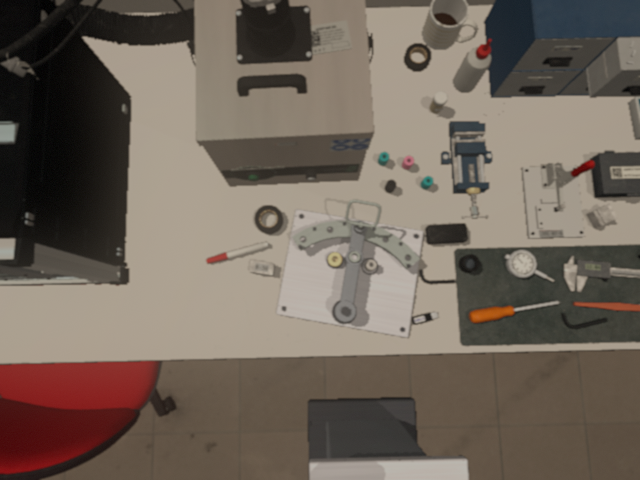

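The top view shows the jig centred around (350,270). The yellow part is at (335,259) on the left and the grey metal part at (371,265) on the right. The other candidates for the tall part are cylinders off the jig: turquoise (384,158) and (428,183), pink (408,162), black (390,186). Only the plain metal one at (371,265), scene (358,322), stands in a nest and fits the description, so I'll confirm it with enlarged crops.

```bash
python3 - <<'E'
import cv2
t=cv2.imread("pics/top0.png")[190:340,270:440]; s=cv2.imread("pics/scene0.png")[220:410,215:455]
cv2.imwrite("pics/tc.png",cv2.resize(t,None,fx=4,fy=4,interpolation=cv2.INTER_CUBIC)[:600]); cv2.imwrite("pics/sc.png",cv2.resize(s,None,fx=3,fy=3,interpolation=cv2.INTER_CUBIC))
E
```

```text
(no output)
```

View pics/tc.png

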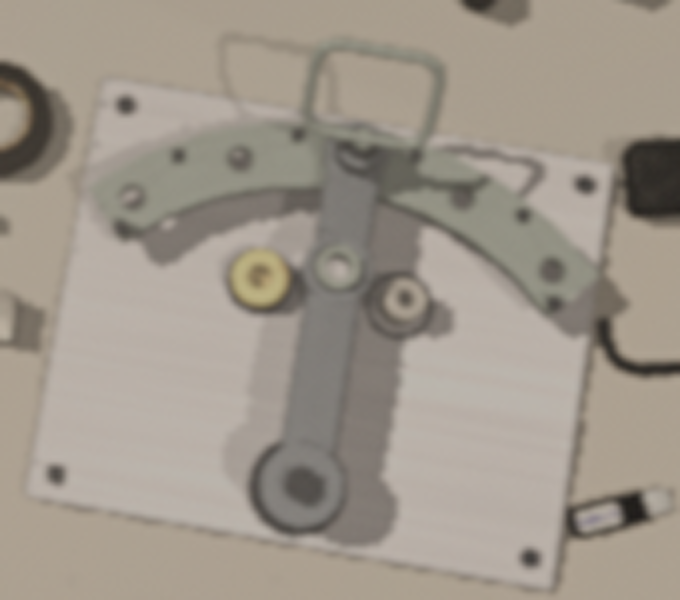

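View pics/sc.png

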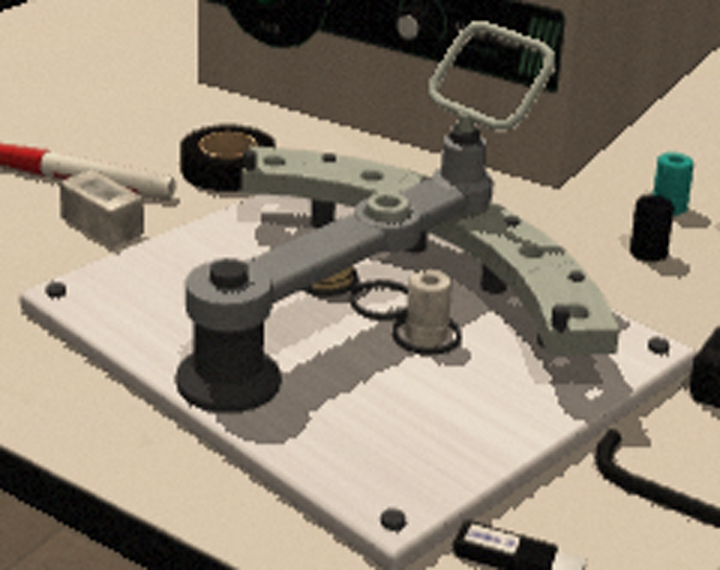

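The crops confirm it: the plain grey, tall, narrow part is in the right nest (top 371,265; scene 358,322) and the yellow short one is in the left nest. So the swing is towards −y. Next I'll fit the jig pose from the base corners and index holes.

```bash
cat > h.py <<'E'
import numpy as np
from plant import observe, viewer, r
from scipy.spatial.transform import Rotation as R
from scipy.optimize import least_squares
def rot(q): return R.from_quat(np.r_[q[1:],q[0]])
def proj(n,P):
    c=viewer.calibration(n); f=240/np.tan(np.radians(c["fovy"]/2))
    p=rot(c["rotation"]).inv().apply(np.atleast_2d(P)-c["position"])
    return np.c_[c["cx"]-f*p[:,0]/p[:,2], c["cy"]+f*p[:,1]/p[:,2]]
def cast(n,u,v,z):
    c=viewer.calibration(n); f=240/np.tan(np.radians(c["fovy"]/2))
    d=rot(c["rotation"]).apply([(u-c["cx"])/f,-(v-c["cy"])/f,-1]); o=c["position"]
    return o+d*(z-o[2])/d[2]
E
python3 - <<'E'
from h import *
S=lambda a:np.array(a)/4+[270,190]; C=lambda a:np.array(a)/3+[215,220]
hole=lambda d:[-.085+.17*np.cos(np.radians(d)),.17*np.sin(np.radians(d)),.05]
pts=np.array([[.115,.14,.012],[.115,-.14,.012],[-.115,-.14,.012],[-.115,.14,.012],hole(40),hole(20),hole(-20),hole(-40)])
uv=S([(103,80),(613,162),(552,590),(28,494),(132,197),(240,158),(462,197),(552,270)])
W=np.array([cast("top",*a,p[2]) for a,p in zip(uv,pts)])
T=lambda x,P:R.from_euler("z",x[2]).apply(P)+[x[0],x[1],0]
s=least_squares(lambda x:(T(x,pts)-W)[:,:2].ravel(),[.42,.1,-.15],loss="soft_l1",f_scale=.002); x=s.x
print("jig",x,"res mm\n",((T(x,pts)-W)[:,:2]*1e3).round(1))
q=np.array([[-.085+.188,0,.124],[-.085+.206,0,.142],[-.085+.17,0,.106],[.025,0,.067]])
print("world ring c,up,low,bush",T(x,q).round(4))
print("top px crop",((proj("top",T(x,q))-[270,190])*4).round(), "scene px crop",((proj("scene",T(x,q))-[215,220])*3).round())
print("scene corners crop",((proj("scene",T(x,pts))-[215,220])*3).round().tolist())
print("enclosure base",cast("top",228,184,0),cast("top",362,178,0))
a=x[2]; 
for d in(0,-.349):
    p=T(x,[[-.085+.188*np.cos(d),.188*np.sin(d),.124]])[0]; ps=a+d
    z=np.array([np.cos(ps)*.7071,np.sin(ps)*.7071,-.7071]); y=np.array([-np.sin(ps),np.cos(ps),0]); print("ring",p,"yaw",ps)
    M=R.from_matrix(np.c_[np.cross(y,z),y,z]); o=observe(); t=rot(o["tcp_rot"])
    g=p-.07*z; print(" approach",g,"shift",t.inv().apply(g-o["ee_pos"])/.1,"turn",(t.inv()*M).as_rotvec()/(np.pi/4))
E
```

```text
jig [ 0.53074938  0.06430154 -0.1956933 ] res mm
 [[ 3.5  0.7]
 [ 0.4 -1.3]
 [-1.  -1. ]
 [-1.8  3. ]
 [-0.1 -0.1]
 [-0.2  0.2]
 [ 0.2 -0.2]
 [ 0.2 -0.3]]
world ring c,up,low,bush [[0.6318 0.0443 0.124 ]
 [0.6494 0.0408 0.142 ]
 [0.6141 0.0478 0.106 ]
 [0.5553 0.0594 0.067 ]]
top px crop [[372.  94.]
 [381.  49.]
 [363. 137.]
 [338. 267.]] scene px crop [[488.  74.]
 [511.  36.]
 [464. 114.]
 [385. 213.]]
scene corners crop [[318.0, 165.0], [697.0, 349.0], [393.0, 557.0], [13.0, 292.0], [271.0, 160.0], [369.0, 175.0], [529.0, 251.0], [574.0, 310.0]]
enclosure base [0.73233031 0.32779118 0.        ] [0.73904981 0.03171964 0.        ]
ring [0.63178343 0.04427354 0.124     ] yaw -0.19569330118079845
 approach [0.58323118 0.05389806 0.173497  ] shift [-5.54416725 -3.8495013   0.57356546] turn [-0.02310632 -1.00029002 -0.04858208]
ring [ 0.60816558 -0.01658378  0.124     ] yaw -0.5446933011807984
 approach [0.56583148 0.00906337 0.173497  ] shift [-5.48021133 -4.32615469  0.57459292] turn [ 0.1513257  -0.99188391  0.37265387]
```

The jig pose fits well: the index holes agree to 0.3 mm and the ring reprojects correctly in both views. Now I'll travel to the approach point with the gripper shut.

```bash
R='-.2 -.14 0 0 0 0; -.45 -.31 0 0 0 0; -.75 -.52 0 0 0 0; -1 -.7 0 0 0 0'
python3 -m creep '-.2 -.14 0 0 0 0; -.5 -.35 0 0 0 0; -.8 -.56 0 0 0 0; -1 -.7 0 0 0 0' -1
python3 -m creep '-.3 -.21 0 0 0 0; -.6 -.42 0 0 0 0; -.8 -.56 0 0 0 0; -1 -.7 0 0 0 0'
python3 -m creep '-.3 -.21 0 0 0 0; -.6 -.42 0 0 0 0; -.8 -.56 0 0 0 0; -1 -.7 0 0 0 0'
python3 -m creep '-.3 -.21 0 0 0 0; -.6 -.42 0 0 0 0; -.8 -.56 0 0 0 0; -1 -.7 0 0 0 0'
python3 -m creep '-.2 -.14 0 0 -.1 0; -.4 -.28 0 0 -.25 0; -.5 -.35 0 0 -.4 0; -.55 -.4 0 0 -.55 0; -.6 -.4 0 0 -.7 0; -.6 -.4 0 0 -.85 0; -.6 -.4 0 0 -1 0; -.6 -.4 0 0 -1 0;-.6 -.4 0 0 -1 0'
```

```text
clock: 0.43
ee_pos: [0.2166, 0.4652, 0.2305]
tcp_rot: [0.0, 0.118, 0.993, -0.001]
ft_force: [0.2, 0.2, -0.8]
finger_gap: 0.0385
gripper_force: 0.0
clock: 0.77
ee_pos: [0.2971, 0.3742, 0.2308]
tcp_rot: [-0.0, 0.119, 0.993, -0.0]
ft_force: [-0.6, 0.8, -0.5]
finger_gap: 0.0003
gripper_force: 0.0
clock: 1.1
ee_pos: [0.3779, 0.2828, 0.2309]
tcp_rot: [-0.0, 0.119, 0.993, -0.0]
ft_force: [0.2, 0.3, -0.3]
finger_gap: 0.0001
gripper_force: 0.0
clock: 1.43
ee_pos: [0.4587, 0.1913, 0.2308]
tcp_rot: [-0.0, 0.119, 0.993, -0.0]
ft_force: [-0.3, 0.1, 0.2]
finger_gap: 0.0002
gripper_force: 0.0
clock: 2.18
ee_pos: [0.5041, 0.1399, 0.2281]
tcp_rot: [0.378, 0.108, 0.918, -0.046]
ft_force: [0.2, 0.3, 0.1]
finger_gap: -0.0003
gripper_force: 0.0
```

```bash
cat > go.py <<'E'
from h import *
import sys
# python3 go.py swing lift along : shift/turn to a pose 'along' m past the ring's centre on its axis
J=[.53075,.0643,-.1957]
d,l,k=map(float,sys.argv[1:4])
p=R.from_euler("z",J[2]).apply([-.085+.188*np.cos(d),.188*np.sin(d),.124+l])+[J[0],J[1],0]; a=J[2]+d
z=np.array([np.cos(a),np.sin(a),-1])*.5**.5; y=np.array([-np.sin(a),np.cos(a),0])
M=R.from_matrix(np.c_[np.cross(y,z),y,z]); o=observe(); t=rot(o["tcp_rot"]); g=p+k*z
print("clock",o["clock"],"tcp",o["ee_pos"].round(4),"gap",round(o["finger_gap"],3),"F",o["ft_force"].round(1))
print("rel (ring frame mm)",(M.inv().apply(o["ee_pos"]-p)*1e3).round(1),"shift",(t.inv().apply(g-o["ee_pos"])/.1).round(3),"turn",((t.inv()*M).as_rotvec()/(np.pi/4)).round(3))
E
python3 go.py 0 0 -.06
```

```text
clock 2.1833 tcp [0.5041 0.1399 0.2281] gap -0.0 F [0.2 0.3 0.1]
rel (ring frame mm) [  28.1   69.  -175.3] shift [-0.303 -0.647  1.172] turn [-0.038 -0.005 -0.033]
```

```bash
python3 -m creep '-.1 -.2 .2 0 0 0; -.2 -.45 .4 -.02 0 0; -.3 -.65 .6 -.04 0 -.03; -.3 -.65 .85 -.04 0 -.03; -.3 -.65 .85 -.04 0 -.03; -.3 -.65 .85 -.04 0 -.03'; python3 go.py 0 0 .02
python3 - <<'E'
from h import *
import cv2
a=viewer.grab_frame("scene")[:,:,::-1]; b=viewer.grab_frame("top")[:,:,::-1]
a=cv2.resize(a[150:350,250:450],(400,400),interpolation=2); b=cv2.resize(b[140:340,250:450],(400,400),interpolation=2)
cv2.imwrite("pics/n1.png",np.hstack([a,b]))
E
```

```text
clock: 2.68
ee_pos: [0.571, 0.0563, 0.1912]
tcp_rot: [0.38, 0.094, 0.92, -0.036]
ft_force: [0.2, 0.4, -0.1]
finger_gap: -0.0001
gripper_force: 0.0
clock 2.6833 tcp [0.571  0.0563 0.1912] gap -0.0 F [ 0.2  0.4 -0.1]
rel (ring frame mm) [ -3.7   0.  -91.4] shift [ 0.034 -0.     1.114] turn [-0.    -0.004 -0.009]
```

View pics/n1.png

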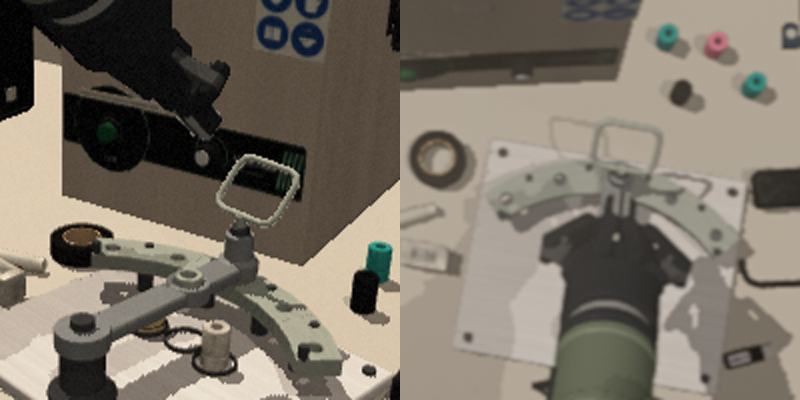

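The tool points square at the ring opening: the tip is at about (205,130) in the left half of the picture and the ring centre at (260,188). I'll insert it now.

```bash
python3 -m creep '.02 0 .15 0 0 0; .04 0 .3 0 0 0; .04 0 .45 0 0 0; .04 0 .6 0 0 0; .04 0 .7 0 0 0; .04 0 .8 0 0 0; .04 0 .9 0 0 0; .04 0 .95 0 0 0; .04 0 .95 0 0 0; .04 0 .95 0 0 0' -1; python3 go.py 0 0 .02
```

```text
clock: 3.62
ee_pos: [0.6341, 0.0462, 0.1232]
tcp_rot: [0.382, 0.092, 0.919, -0.035]
ft_force: [0.3, 0.7, -0.2]
finger_gap: -0.0003
gripper_force: 0.0
clock 3.6167 tcp [0.6341 0.0462 0.1232] gap -0.0 F [ 0.3  0.7 -0.2]
rel (ring frame mm) [-0.8  2.3  1.9] shift [ 0.008 -0.024  0.181] turn [ 0.004  0.001 -0.006]
```

```bash
python3 -m creep '0 -.02 .06 0 0 0; 0 -.02 .12 0 0 0; 0 -.02 .18 0 0 0; 0 -.02 .18 0 0 0; 0 -.02 .18 0 0 0'; python3 go.py 0 0.012 .02
python3 -m creep '-.02 0 -.02 0 0 0; -.04 0 -.04 0 0 0; -.06 0 -.06 0 0 0; -.08 0 -.08 0 0 0;-.1 0 -.1 0 0 0;-.1 0 -.1 0 0 0;-.1 0 -.1 0 0 0'; python3 go.py 0 0.02 .02
```

```text
clock: 4.03
ee_pos: [0.646, 0.041, 0.1098]
tcp_rot: [0.381, 0.092, 0.919, -0.035]
ft_force: [0.2, -0.5, 0.3]
finger_gap: -0.0
gripper_force: 0.0
clock 4.0333 tcp [0.646  0.041  0.1098] gap -0.0 F [ 0.2 -0.5  0.3]
rel (ring frame mm) [ 8.2 -0.4 28.9] shift [-0.082  0.005 -0.089] turn [ 0.003  0.    -0.007]
clock: 4.62
ee_pos: [0.6462, 0.041, 0.1245]
tcp_rot: [0.382, 0.092, 0.919, -0.035]
ft_force: [-0.4, -0.2, -0.6]
finger_gap: 0.0003
gripper_force: 0.0
clock 4.6167 tcp [0.6462 0.041  0.1245] gap 0.0 F [-0.4 -0.2 -0.6]
rel (ring frame mm) [ 3.4 -0.4 24.2] shift [-0.034  0.004 -0.042] turn [ 0.003  0.001 -0.007]
```

```bash
python3 -m creep '-.02 0 -.02 0 0 0; -.04 0 -.04 0 0 0; -.06 0 -.06 0 0 0; -.06 0 -.06 0 0 0'; python3 go.py 0 0.03 .02
python3 -m creep '-.02 0 -.02 0 0 0; -.04 0 -.04 0 0 0; -.06 0 -.06 0 0 0; -.06 0 -.06 0 0 0'; python3 go.py 0 0.03 .02
```

```text
clock: 4.95
ee_pos: [0.6438, 0.0407, 0.13]
tcp_rot: [0.379, 0.093, 0.92, -0.036]
ft_force: [-2.7, 0.1, -6.0]
finger_gap: 0.0004
gripper_force: 2.8
clock 4.95 tcp [0.6438 0.0407 0.13  ] gap 0.0 F [-2.7  0.1 -6. ]
rel (ring frame mm) [ 8.1 -1.2 25.8] shift [-0.081  0.013 -0.058] turn [ 0.001 -0.006 -0.007]
clock: 5.28
ee_pos: [0.6438, 0.0407, 0.1388]
tcp_rot: [0.379, 0.093, 0.92, -0.036]
ft_force: [-6.3, 0.9, -6.7]
finger_gap: 0.0001
gripper_force: 4.4
clock 5.2833 tcp [0.6438 0.0407 0.1388] gap 0.0 F [-6.3  0.9 -6.7]
rel (ring frame mm) [ 1.9 -1.2 19.6] shift [-0.019  0.012  0.004] turn [ 0.001 -0.006 -0.007]
```

```bash
python3 -m creep '-.02 0 -.02 0 0 0; -.04 0 -.04 0 0 0; -.04 0 -.04 0 0 0; -.04 0 -.04 0 0 0'; python3 go.py 0 0.03 .02
python3 - <<'E'
from h import *
import cv2
a=viewer.grab_frame("scene")[:,:,::-1]; b=viewer.grab_frame("top")[:,:,::-1]
a=cv2.resize(a[190:310,310:430],(400,400),interpolation=2); b=cv2.resize(b[170:310,280:420],(400,400),interpolation=2)
cv2.imwrite("pics/n2.png",np.hstack([a,b]))
E
```

```text
clock: 5.62
ee_pos: [0.6438, 0.0407, 0.1444]
tcp_rot: [0.379, 0.093, 0.92, -0.036]
ft_force: [-6.4, 1.8, -7.0]
finger_gap: -0.0002
gripper_force: 4.8
clock 5.6167 tcp [0.6438 0.0407 0.1444] gap -0.0 F [-6.4  1.8 -7. ]
rel (ring frame mm) [-2.  -1.2 15.7] shift [0.02  0.012 0.043] turn [ 0.001 -0.006 -0.007]
```

View pics/n2.png

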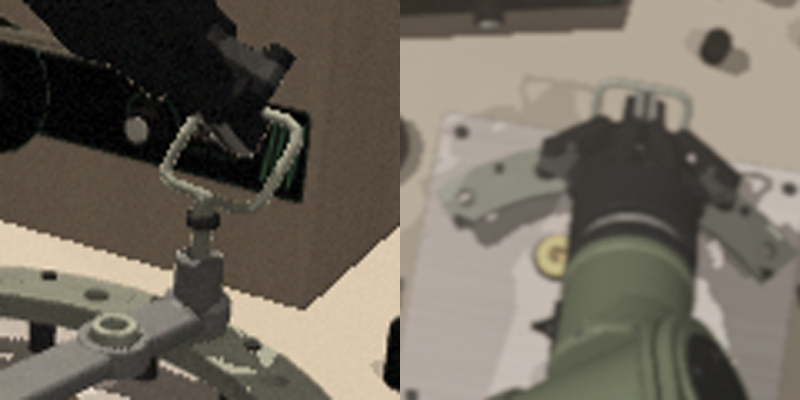

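The pin is lifted about 16 mm: its shaft shows above the boss at left-half (203,240). I'll work out the arc waypoints for the swing.

```bash
cat > arc.py <<'E'
from h import *
import sys
J=[.53075,.0643,-.1957]
piv=R.from_euler("z",J[2]).apply([-.085,0,0])+[J[0],J[1],0]
o=observe(); t=rot(o["tcp_rot"]); print(o["clock"],o["ft_force"].round(1))
for d in map(float,sys.argv[1:]):
    Q=R.from_euler("z",d); g=piv+Q.apply(o["ee_pos"]-piv)
    print(d,(t.inv().apply(g-o["ee_pos"])/.1).round(3),((t.inv()*Q*t).as_rotvec()/(np.pi/4)).round(3))
E
python3 arc.py -.044 -.087 -.131 -.175 -.218 -.262 -.305 -.349
```

```text
5.7167 [-5.5  2.2 -7. ]
-0.044 [ 0.001 -0.088 -0.002] [ 0.039 -0.     0.04 ]
-0.087 [ 0.005 -0.174 -0.006] [ 0.078 -0.     0.079]
-0.131 [ 0.012 -0.262 -0.013] [ 0.117 -0.001  0.119]
-0.175 [ 0.021 -0.349 -0.023] [ 0.157 -0.001  0.158]
-0.218 [ 0.033 -0.434 -0.036] [ 0.195 -0.001  0.197]
-0.262 [ 0.048 -0.519 -0.051] [ 0.235 -0.001  0.237]
-0.305 [ 0.065 -0.602 -0.068] [ 0.273 -0.002  0.276]
-0.349 [ 0.085 -0.685 -0.088] [ 0.313 -0.002  0.316]
```

```bash
python3 -m creep '0 -.044 0 .02 0 .02; 0 -.088 0 .04 0 .04; 0 -.13 0 .06 0 .06; .005 -.174 -.006 .078 0 .079; .012 -.262 -.013 .117 0 .119; .021 -.349 -.023 .157 0 .158; .033 -.434 -.036 .195 0 .197; .048 -.519 -.051 .235 0 .237; .056 -.56 -.06 .255 0 .256; .065 -.602 -.068 .273 0 .276; .075 -.645 -.078 .293 0 .296; .085 -.685 -.088 .313 0 .316; .085 -.685 -.088 .313 0 .316; .085 -.685 -.088 .313 0 .316'; python3 go.py -.349 0.016 .02
python3 - <<'E'
from h import *
import cv2
a=viewer.grab_frame("scene")[:,:,::-1]; b=viewer.grab_frame("top")[:,:,::-1]
cv2.imwrite("pics/f_s.png",a); cv2.imwrite("pics/f_t.png",b)
a=cv2.resize(a[210:370,260:420],(400,400),interpolation=2); b=cv2.resize(b[170:330,280:440],(400,400),interpolation=2)
cv2.imwrite("pics/n3.png",np.hstack([a,b]))
J=[.53075,.0643,-.1957]
for d in(-.32,-.349,-.38):
    P=R.from_euler("z",J[2]).apply([[-.085+ρ*np.cos(d),ρ*np.sin(d),z] for ρ,z in((.11,.075),(.170,.09))])+[J[0],J[1],0]
    print(d,"scene crop",((proj("scene",P)-[260,210])*2.5).round(1).tolist())
E
```

```text
clock: 6.88
ee_pos: [0.6189, -0.0228, 0.1443]
tcp_rot: [0.367, 0.251, 0.89, -0.099]
ft_force: [-8.1, 3.5, -6.8]
finger_gap: -0.0002
gripper_force: 5.2
clock 6.8833 tcp [ 0.6189 -0.0228  0.1443] gap -0.0 F [-8.1  3.5 -6.8]
rel (ring frame mm) [-11.8   0.3   5.7] shift [ 0.118 -0.004  0.143] turn [ 0.005 -0.008 -0.01 ]
-0.32 scene crop [[244.0, 213.9], [329.4, 174.1]]
-0.349 scene crop [[246.5, 216.3], [333.7, 177.4]]
-0.38 scene crop [[249.2, 218.9], [338.2, 181.2]]
```

View pics/n3.png

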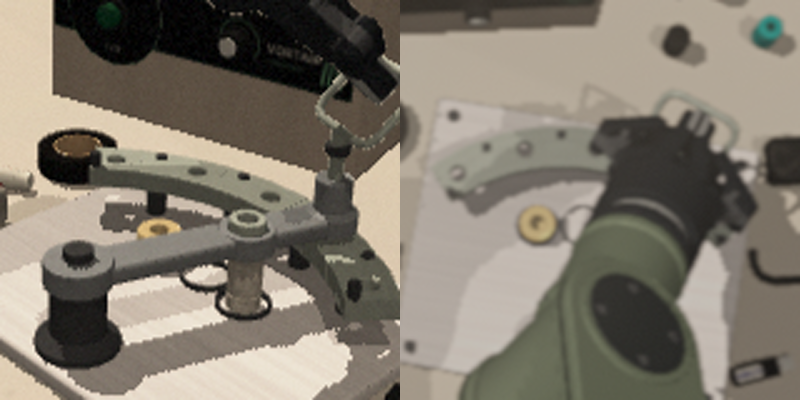

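The bush top is at left-half (247,217), matching the −0.349 prediction (246.5,216.3), and it stands over the tall part. I'll lower straight down so the pin springs home.

```bash
python3 -m creep '.02 0 .02 0 0 0; .04 0 .04 0 0 0; .06 0 .06 0 0 0; .08 0 .08 0 0 0; .1 0 .1 0 0 0; .12 0 .12 0 0 0; .14 0 .14 0 0 0; .16 0 .16 0 0 0; .18 0 .18 0 0 0; .2 0 .2 0 0 0; .2 0 .2 0 0 0; .2 0 .2 0 0 0'; python3 go.py -.349 0 .02
python3 - <<'E'
from h import *
import cv2
a=viewer.grab_frame("scene")[:,:,::-1]
cv2.imwrite("pics/n4.png",cv2.resize(a[190:350,260:440],None,fx=3.5,fy=3.5,interpolation=2))
J=[.53075,.0643,-.1957];d=-.349
for l in(0,.01):
    P=R.from_euler("z",J[2]).apply([[-.085+ρ*np.cos(d),ρ*np.sin(d),z+l] for ρ,z in((.11,.075-l),(.170,.106),(.206,.142))])+[J[0],J[1],0]
    print(l,"bush, low bar, up bar",((proj("scene",P)-[260,190])*3.5).round(1).tolist())
E
```

```text
clock: 7.98
ee_pos: [0.6224, -0.0237, 0.1205]
tcp_rot: [0.369, 0.251, 0.889, -0.099]
ft_force: [0.2, -1.2, -0.4]
finger_gap: 0.0001
gripper_force: 0.0
clock 7.9833 tcp [ 0.6224 -0.0237  0.1205] gap 0.0 F [ 0.2 -1.2 -0.4]
rel (ring frame mm) [-8.7  1.3 13.7] shift [ 0.087 -0.014  0.063] turn [ 0.006 -0.002 -0.01 ]
0 bush, low bar, up bar [[345.2, 372.8], [470.3, 285.8], [547.7, 198.5]]
0.01 bush, low bar, up bar [[345.2, 372.8], [472.2, 265.1], [550.0, 177.4]]
```

View pics/n4.png

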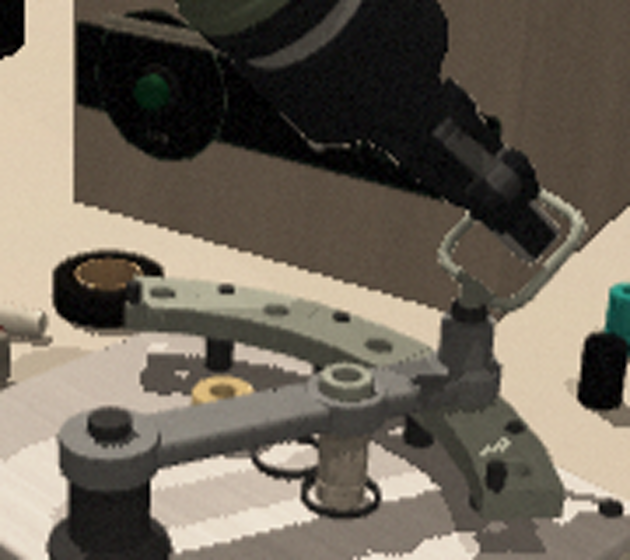

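The collar sits on the boss at (470,308) and the lower bar is near its predicted home position (470,286), so the pin is home. Force is about zero. I'll centre the finger in the ring and withdraw along its axis.

```bash
python3 -m creep '.03 -.01 0 0 0 0; .06 -.01 0 0 0 0; .08 -.01 0 0 0 0; .08 -.01 -.05 0 0 0; .08 -.01 -.15 0 0 0; .08 -.01 -.25 0 0 0; .08 -.01 -.4 0 0 0; .08 -.01 -.6 0 0 0; .08 -.01 -.8 0 0 0; .08 -.01 -1 0 0 0; .08 -.01 -1 0 0 0; .08 -.01 -1 0 0 0'; python3 go.py -.349 0 0
python3 -m creep '0 0 -.2 0 0 0;0 0 -.4 0 0 0;0 0 -.4 0 0 0; 0 0 -.4 0 0 0; 0 0 -.4 0 0 0; 0 0 -.4 0 0 0'
python3 - <<'E'
from h import *
import cv2
a=viewer.grab_frame("scene")[:,:,::-1]; b=viewer.grab_frame("top")[:,:,::-1]
a=cv2.resize(a[190:350,260:420],(400,400),interpolation=2); b=cv2.resize(b[170:330,280:440],(400,400),interpolation=2)
cv2.imwrite("pics/n5.png",np.hstack([a,b]))
J=[.53075,.0643,-.1957];d=-.349
P=R.from_euler("z",J[2]).apply([[-.085+ρ*np.cos(d),ρ*np.sin(d),z] for ρ,z in((.11,.075),(.170,.106),(.206,.142))])+[J[0],J[1],0]
print("bush, low, up",((proj("scene",P)-[260,190])*2.5).round(1).tolist(),((proj("top",P)-[280,170])*2.5).round(1).tolist())
E
```

```text
clock: 9.03
ee_pos: [0.5551, 0.0154, 0.1856]
tcp_rot: [0.369, 0.251, 0.89, -0.099]
ft_force: [0.3, 1.0, -0.1]
finger_gap: 0.0002
gripper_force: 0.0
clock 9.0333 tcp [0.5551 0.0154 0.1856] gap 0.0 F [ 0.3  1.  -0.1]
rel (ring frame mm) [  0.3  -0.1 -87.4] shift [-0.004 -0.003  0.874] turn [ 0.007 -0.002 -0.009]
clock: 9.53
ee_pos: [0.5307, 0.0286, 0.2112]
tcp_rot: [0.367, 0.251, 0.89, -0.1]
ft_force: [0.7, 0.5, 0.1]
finger_gap: 0.0
gripper_force: 0.0
bush, low, up [[246.5, 266.3], [335.9, 204.1], [391.2, 141.8]] [[231.9, 232.0], [273.3, 160.9], [302.8, 111.8]]
```

View pics/n5.png

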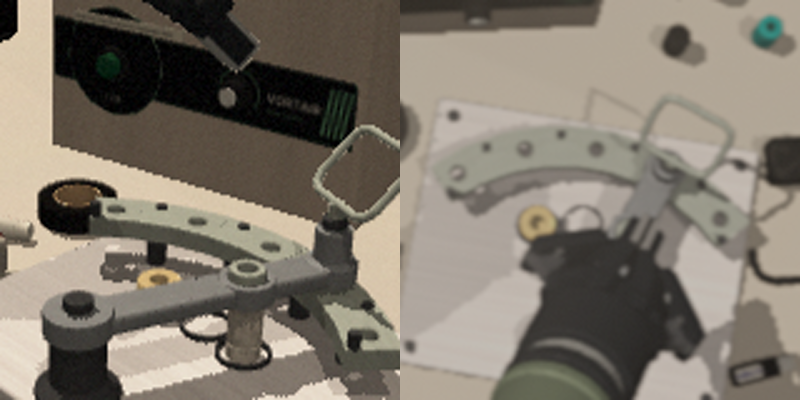

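The bush is at (246,266) and the lower bar's middle at about (338,203), both matching the predictions for the pin home at −0.349. The tall part stands under the bush, the yellow part is in its nest, and the tool is clear.

```bash
python3 -c "
from plant import r; print(r.hand_in())"
```

```text
the job is handed in; nothing more can be done
None
```

I swung the arm one hole to the right, so the bush is over the tall part. The pin looks fully home in the last picture. The robot is clear, and I handed the job in at about 10 s on the robot's clock; no verdict came back.

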